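Prime the bench grease pump

TASK

Prime the grease pump on the bench: press its black mushroom plunger down with your fingertips and let it come back up, again and again, until the steel indicator pin on the square tower stands fully out, then let the plunger come up and take the hand away. Do not touch the pin, leave the pump standing where it is, and leave the things around it alone.

Things in the scene. Friction and masses are not known exactly. Their poses are not given: they have to be found in the camera images.
- pump: Loose grey cast grease pump on the bench, about 2.6 kg. Origin: centre of the underside of its base plate (130 (x) x 210 (y) x 16 mm), z up. At x = 0, y = -52 mm a round barrel (72 mm diameter, 95 mm high) carries the plunger; at x = 0, y = +62 mm a square tower (44 mm, 112 mm high) carries the pin. The low 28 mm filler cap between them is fixed and does nothing.
- plunger_top (a point): Centre of the top face of the plunger's black mushroom knob (44 mm diameter, 20 mm tall, on a 16 mm rod), 140 mm above the bench at rest. It moves straight down with the plunger and comes back by itself.
- plunger (a joint): How far the plunger is pressed down, m: 0 at rest (up), 0.022 fully down, against a hard stop. The return spring takes 7 N at the start and 13 N at full depth, plus up to 3 N while the pin is driven and some drag when moved fast.
- pin (a joint): How far the indicator pin is out, m: starts at 0 to 0.012, fully out at about 0.055. A ratchet lifts it only while the plunger goes down: about 11 mm for a nearly full stroke after a full return, 5 mm or nothing for shorter ones, and it stays there (it may sink 1 mm on the return). It takes 4 to 6 full strokes; once fully out it rises no more and further strokes do no harm.
- pin_rod: The indicator pin: upright bare steel rod of 10 mm diameter with a 14 mm head. Origin on the pin's axis, 122 mm below the top of the head, z up. It must not be touched.
- pin_tip (a point): Centre of the top of the indicator pin's head: 122 mm above the bench when joint pin is 0, about 177 mm when fully out.
- pin_collar (a point): Centre of the top of the small collar on the tower, from which the pin comes out; 116 mm above the bench, fixed on the pump.
- spray_can: Bystander: upright dark spray can with a small blue cap, 58 mm diameter, 150 mm tall. Origin at the centre of its underside.
- tin: Bystander: open steel tin, 72 mm diameter, 60 mm tall. Origin at the centre of its underside.
- drive_gear: Bystander: starter drive gear standing upright, 60 mm diameter flange, 62 mm tall. Origin at the centre of its underside.
- driver: Bystander: screwdriver lying on the bench on the robot's side of the pump, about 200 mm long. Its x axis points along it, from handle to tip.
There are look-alikes about, which are no part of the job. Of the things shaped like the pump, the grey one is meant.

How it is judged:
On the way, in this order (a step that is already met when the one before it is completed fails the run):
1. the plunger is pressed down by the fingers, by more than 6 mm (value of joint plunger above 0.006 m and contact force between pump and the fingers above 2 N), for 0.02 s.
2. the indicator pin is fully out (value of joint pin above 0.052 m), for 0.2 s.
At the end, for the whole second after the job is handed in: The indicator pin is out by more than 52 mm (fully out is about 55 mm), the plunger is back up (within 3 mm of rest), the pump stands flat on the bench at rest within 30 mm of where it was, and every bystander is within 20 mm of where it was (value of joint pin above 0.052 m and value of joint plunger below 0.003 m and linear speed of pump below 0.01 m/s and angle between pump's own z axis and vertical below 0.05 rad and height (world z) of pump below 0.004 m and distance of pump from where it was at the start of the episode below 0.03 m and distance of each of spray_can, tin, drive_gear, driver from where it was at the start of the episode below 0.02 m); the robot touches nothing.
It fails at once if the robot touches the indicator pin (contact force between pin_rod and the fingers above 0.5 N or contact force between pin_rod and the arm above 0.5 N).
It fails at once if the pump is lifted off the bench by more than 6 mm, tipped by more than 0.1 rad or shifted by more than 30 mm (height (world z) of pump above 0.006 m or angle between pump's own z axis and vertical above 0.1 rad or distance of pump from where it was at the start of the episode above 0.03 m).
It fails at once if a bystander (spray can, tin, drive gear or screwdriver) is moved by more than 20 mm (distance of any of spray_can, tin, drive_gear, driver from where it was at the start of the episode above 0.02 m).
It also fails if it takes over 51 s, if anything falls off the work surface, if the arm or the gripper's body presses on something with over 40 N, if the wrist force passes 120 N, or if a joint passes its speed limit or range.

ROBOT

A 6-joint arm with a two-finger parallel gripper is mounted at the origin on the work surface. World frame = base frame: x ahead of the robot, y to its left, z up, the work surface at z = 0. Lengths are in m, angles in rad, forces in N, time in s.
With the tool pointing down it reaches from about 0.35 to 0.925 m from the base axis. Payload 6.4 kg.
Tool frame: the origin (TCP) lies midway between the tips of the shut fingers; the grasp point (between the pads) lies 19 mm behind it (robot.tcp_to_grasp is the z of the grasp point in the tool frame, in m); z points along the fingers, y is the direction in which the jaws open and shut (so a half turn about z gives the same grasp; the last joint's range is limited). The gripper opens to 85 mm and grips with 20 to 120 N. Pads are 22 mm wide; open, the fingers measure 114 mm over their backs; the gripper's body (76 mm by 85 mm) begins 54 mm behind the grasp point. The pads swing forward as they close: fully open they stand 13 mm farther back than shut.
Start: joints at [0.968, 0.245, 1.558, -0, 1.339, -0.174], TCP at [0.27, 0.591, 0.231] pointing down, gripper open.
Joint ranges: [-3.13, 3.13], [-1.02, 2.26], [0.13, 2.54], [-0.95, 4.09], [0.21, 2.88], [-2.74, 2.74]. Speed limits (rad/s): [2.57, 2.57, 3.14, 3.14, 3.14, 3.14].

INTERFACE

Orientations are given as a unit quaternion [x, y, z, w].
In Python, from rig import robot gives the robot as it stands. The module is installed in compiled form; this text tells all that it offers.
- The arm moves only by the tool send_rows, never from a script. Its argument "moves" is a list of rows, each an object with "travel": the shift along the tool's x, y, z in mm, a list of three; "spin": the turn about the tool's z in rad. A call has 1 to 5 rows; each row shifts and turns the commanded pose from where the row before left it, along the tool's axes as they then stand; what a row does not reach is not made up. A row lasts 1/12 s, in which the tool goes at most 41.7 mm and 7.16 degrees, less where a joint would pass 70% of its speed; a pose out of reach is approached as far as the arm can. A call with a gripper value outside its range is refused whole. "fingers" is the closure, from 0 (fully open) to 1 (shut), set as the call begins (left out, the last holds). The fingers move at their own pace and stop on an object; the grip force is fixed at half the most. Time passes only in rows, so rows that do not move let the fingers close. It gives the time, the measured TCP pose, the force and the opening at its end, in the units of the state.
- robot.get_obs(): the state, without advancing time (a new reading comes with each control period).
- robot.snapshot(name): name is "scene" or "top" or "wrist"; returns a dict with "image" (400x640x3 uint8, blue, green, red), "fx", "fy", "cx", "cy" (pixels), "world_from_camera" (4x4, takes a point from camera to world coordinates). Camera axes: x right, y down, z forward; pixel columns grow to the right and rows downward; lengths in m; the calibration is good to about 2 mm. A picture is of the moment at which its call begins. There is no depth.
- robot.close_job(): hands the job in, once; it reports no verdict.
The state is a dict: "t": time; "qpos": joint angles; "qd": joint speeds; "effort": joint torques, N m; "position": TCP position; "tcp_rot": TCP orientation; "wrist_force": force on the tool from outside, world axes, zero at the start; "wrist_torque": the same for the moment, N m; "finger_gap": finger opening in m.
Only numpy, scipy, OpenCV 4.12 (cv2) and the standard library are available. Lean on these libraries where they do the work, as an engineer would, in place of code of your own. Each camera call takes 0.05 s, during which the arm holds its last target.

## Working session

There is one attempt and no reset: what is moved stays moved. The work goes in short steps, Python scripts to look and compute and a tool call to move; the robot and the scene stay as the last step left them, time stands still between calls to the robot, and variables do not carry over. Pictures are saved under pics/ and viewed, and the job is handed in when it is done.

Besides the shell and the picture viewer there is one more tool, called after "Call:" by a JSON object that holds its "name" and its "arguments", one argument or row to a line. send_rows: Moves the arm, as the interface text tells. Its arguments: {"type":"object","properties":{"moves":{"type":"array"},"fingers":{"type":"number"}},"required":["moves"]}

```bash
mkdir -p pics
cat > h.py <<'E'
import numpy as np, cv2
from rig import robot
def snap(n,f):
    s=robot.snapshot(n); cv2.imwrite('pics/'+f+'.png',s['image'])
    np.savez('pics/'+f+'.npz',img=s['image'],K=[s['fx'],s['fy'],s['cx'],s['cy']],T=s['world_from_camera']); return s
def load(f):
    d=np.load('pics/'+f+'.npz'); return d['img'],d['K'],d['T']
def ray(f,u,v):
    _,K,T=load(f); d=T[:3,:3]@np.array([(u-K[2])/K[0],(v-K[3])/K[1],1]); return T[:3,3],d/np.linalg.norm(d)
def onz(f,u,v,z):
    o,d=ray(f,u,v); return o+d*(z-o[2])/d[2]
def proj(f,p):
    _,K,T=load(f); c=np.linalg.inv(T)@np.append(p,1); return K[0]*c[0]/c[2]+K[2],K[1]*c[1]/c[2]+K[3]
E
python3 - <<'E'
from h import *
for n in ['scene','top','wrist']: 
    s=snap(n,n+'0'); print(n,s['fx'],np.round(s['world_from_camera'],3).tolist())
o=robot.get_obs(); print(o)
E
```

```text
scene 490.4248015845651 [[-0.771, 0.466, -0.434, 1.029], [0.637, 0.556, -0.534, 0.68], [-0.008, -0.688, -0.726, 0.986], [0.0, 0.0, 0.0, 1.0]]
top 392.16488160540246 [[-0.061, -0.971, 0.231, 0.322], [-0.998, 0.06, -0.01, 0.038], [-0.004, -0.231, -0.973, 1.039], [0.0, 0.0, 0.0, 1.0]]
wrist 317.3670157495079 [[0.416, 0.87, 0.265, 0.201], [0.909, -0.397, -0.124, 0.622], [-0.002, 0.293, -0.956, 0.373], [0.0, 0.0, 0.0, 1.0]]
{'t': 0.15, 'qpos': array([ 9.67915288e-01,  2.45640599e-01,  1.55877525e+00, -1.80478791e-05,
        1.33869743e+00, -1.74103177e-01]), 'qd': array([ 8.47939339e-05, -3.23456364e-03, -3.25572788e-03, -4.85245976e-04,
        1.71065829e-04, -1.89465304e-04]), 'effort': array([ 1.12362795e-04, -4.29991150e+01, -3.26549149e+01, -1.59242313e-04,
        3.61123690e-03, -1.93999313e-06]), 'position': array([0.26998866, 0.59078669, 0.23041963]), 'tcp_rot': array([ 2.12748292e-01,  9.77106742e-01, -7.06980952e-04, -2.79875213e-04]), 'wrist_force': array([-0.61677109,  0.51199697,  0.52200886]), 'wrist_torque': array([-0.01254228, -0.02350852, -0.00410931]), 'finger_gap': 0.08528770790881139}
```

View pics/scene0.png

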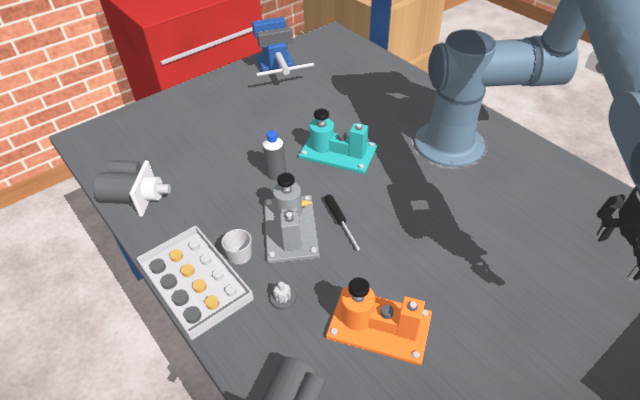

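View pics/top0.png

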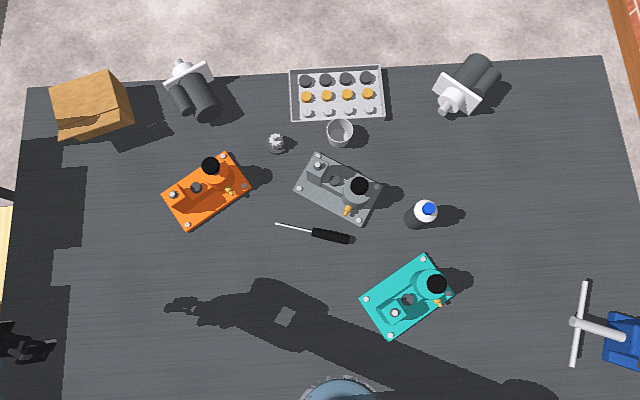

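The grey pump is in the middle. In the top view its knob is at about (359,186) and its pin at (317,165). In the scene view they are at about (286,180) and (290,216). Next I'll measure both properly.

Run:
```python
from h import *
def blob(f,m,c,r):
    h=np.zeros(m.shape,np.uint8); cv2.circle(h,c,r,1,-1)
    n,l,s,ce=cv2.connectedComponentsWithStats((m&(h>0)).astype(np.uint8))
    i=1+np.argmax(s[1:,4]); return ce[i],s[i]
for f,c in (('top0',(359,186)),('scene0',(286,181))):
    g=load(f)[0].max(2); print(f,blob(f,g<35,c,16))
for f,c in (('top0',(317,165)),('scene0',(290,216))):
    g=load(f)[0].min(2); print(f,blob(f,g>165,c,8))
for f,c,n in (('top0',(345,190),0),('scene0',(290,215),0)):
    im=load(f)[0]; x,y=c; w=im[y-50:y+50,x-60:x+60]; cv2.imwrite('pics/crop_%s.png'%f,cv2.resize(w,(780,650)[:2] and (720,600),interpolation=cv2.INTER_CUBIC))
def tri(a,b):
    (o1,d1),(o2,d2)=a,b
    A=np.stack([d1,-d2],1); s=np.linalg.lstsq(A,o2-o1,rcond=None)[0]
    p,q=o1+s[0]*d1,o2+s[1]*d2; return (p+q)/2,np.linalg.norm(p-q)
print('knob ctr',tri(ray('top0',359.5,186),ray('scene0',286,180)))
print(onz('top0',359.5,186,.135), onz('scene0',286,180,.135))
```

```text
top0 (array([359.0125, 185.5625]), array([351, 177,  17,  18, 240], dtype=int32))
scene0 (array([279.  , 183.25]), array([278, 182,   3,   3,   4], dtype=int32))
top0 (array([317., 164.]), array([315, 162,   5,   5,  21], dtype=int32))
scene0 (array([291.50434783, 216.47826087]), array([282, 209,  17,  16, 115], dtype=int32))
knob ctr (array([ 0.55782247, -0.07805373,  0.12994649]), np.float64(0.0038126295187568006))
[ 0.55788643 -0.07881544  0.135     ] [ 0.5596353  -0.07179861  0.135     ]
```

View pics/crop_top0.png

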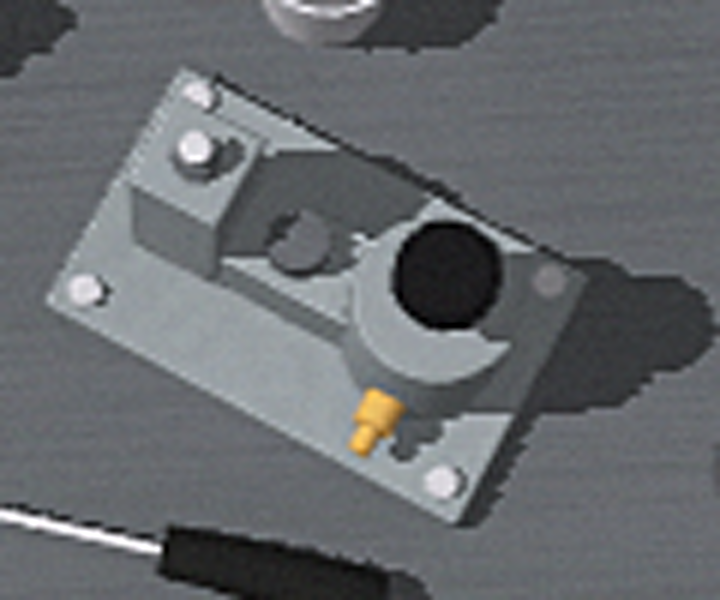

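View pics/crop_scene0.png

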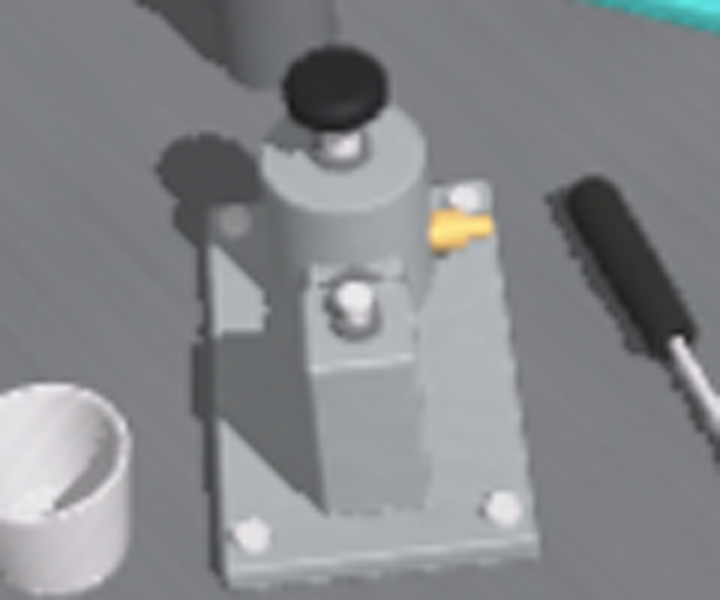

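Run:
```python
from h import *
def tri(a,b):
    (o1,d1),(o2,d2)=a,b
    A=np.stack([d1,-d2],1); s=np.linalg.lstsq(A,o2-o1,rcond=None)[0]
    p,q=o1+s[0]*d1,o2+s[1]*d2; return (p+q)/2,np.linalg.norm(p-q)
K=tri(ray('top0',359.2,185.6),ray('scene0',285.8,178.3)); P=tri(ray('top0',317.1,164.2),ray('scene0',288.8,214))
print('knob',K,onz('top0',359.2,185.6,.14),onz('scene0',285.8,178.3,.14))
print('pin',P,onz('top0',317.1,164.2,.125),onz('scene0',288.8,214,.125))
k=onz('top0',359.2,185.6,.14);p=onz('top0',317.1,164.2,.125)
d=(p-k)[:2]; print('dist (0.114)',np.linalg.norm(d),'dir deg',np.degrees(np.arctan2(d[1],d[0])))
from scipy.spatial.transform import Rotation as R
print(R.from_quat(robot.get_obs()['tcp_rot']).as_matrix().round(3))
# spray can
print('can cap', onz('top0',427,208,.15))
```

```text
knob (array([ 0.55771452, -0.07713417,  0.13621312]), np.float64(0.0024278466620290466)) [ 0.55760424 -0.07754716  0.14      ] [ 0.55919738 -0.07262378  0.14      ]
pin (array([0.61963073, 0.01937778, 0.12926989]), np.float64(0.0022035014659796026)) [0.6218445  0.01849827 0.125     ] [0.61697917 0.01707136 0.125     ]
dist (0.114) 0.11554884976096512 dir deg 56.223302836548655
[[-0.909  0.416 -0.001]
 [ 0.416  0.909 -0.001]
 [ 0.    -0.002 -1.   ]]
can cap [ 0.49188034 -0.22800371  0.15      ]
```

Knob top centre is at about (0.558, -0.076, 0.140) and the pin at (0.620, 0.018). They are 115 mm apart against the nominal 114 mm. I'll move over with shut fingers, staying high.

Call:
{"name": "send_rows", "arguments": {
  "moves": [
    {"travel": [-27,-24.3,0],"spin": 0},
    {"travel": [-27,-24.3,0],"spin": 0},
    {"travel": [-27,-24.3,0],"spin": 0},
    {"travel": [-27,-24.3,0],"spin": 0},
    {"travel": [-27,-24.3,0],"spin": 0}
  ],
  "fingers": 1
}}

```text
t: 0.57
position: [0.3426, 0.4229, 0.2309]
tcp_rot: [0.212, 0.977, -0.0, -0.0]
wrist_force: [0.4, -0.0, -0.6]
finger_gap: 0.0256
```

Call:
{"name": "send_rows", "arguments": {
  "moves": [
    {"travel": [-27,-24.3,0],"spin": 0},
    {"travel": [-27,-24.3,0],"spin": 0},
    {"travel": [-27,-24.3,0],"spin": 0},
    {"travel": [-27,-24.3,0],"spin": 0},
    {"travel": [-27,-24.3,0],"spin": 0}
  ]
}}

```text
t: 0.98
position: [0.4149, 0.2562, 0.2311]
tcp_rot: [0.213, 0.977, -0.0, -0.0]
wrist_force: [0.4, 0.2, 0.2]
finger_gap: 0.0
```

Call:
{"name": "send_rows", "arguments": {
  "moves": [
    {"travel": [-27,-24.3,0],"spin": 0},
    {"travel": [-27,-24.3,0],"spin": 0},
    {"travel": [-27,-24.3,0],"spin": 0},
    {"travel": [-27,-24.3,0],"spin": 0},
    {"travel": [-27,-24.3,0],"spin": 0}
  ]
}}

```text
t: 1.4
position: [0.4872, 0.0895, 0.2312]
tcp_rot: [0.213, 0.977, 0.0, -0.0]
wrist_force: [-0.0, 0.0, -1.2]
finger_gap: 0.0003
```

Call:
{"name": "send_rows", "arguments": {
  "moves": [
    {"travel": [-27,-24.3,0],"spin": 0},
    {"travel": [-27,-24.3,0],"spin": 0},
    {"travel": [-27,-24.3,0],"spin": 0},
    {"travel": [-20,-20,0],"spin": 0},
    {"travel": [0,0,0],"spin": 0}
  ]
}}

```text
t: 1.82
position: [0.5414, -0.0395, 0.2312]
tcp_rot: [0.215, 0.977, -0.001, 0.0]
wrist_force: [-1.1, 0.6, -0.1]
finger_gap: 0.0001
```

Call:
{"name": "send_rows", "arguments": {
  "moves": [
    {"travel": [-15,-13,0],"spin": 0},
    {"travel": [-15,-13,0],"spin": 0},
    {"travel": [0,0,25],"spin": 0},
    {"travel": [0,0,25],"spin": 0},
    {"travel": [0,0,0],"spin": 0}
  ]
}}

```text
t: 2.23
position: [0.5533, -0.0699, 0.1758]
tcp_rot: [0.213, 0.977, 0.001, -0.005]
wrist_force: [-1.6, -0.2, -2.0]
finger_gap: 0.0002
```

Run:
```python
from h import *
for n in ['scene','top','wrist']: snap(n,n+'1')
o=robot.get_obs(); print(o['t'],o['position'],o['wrist_force'])
a=[]
for f,c in (('top1',(345,190)),('scene1',(290,200))):
    im=load(f)[0]; x,y=c; a.append(cv2.resize(im[y-60:y+60,x-40:x+40],(400,600),interpolation=cv2.INTER_CUBIC))
cv2.imwrite('pics/c1.png',np.hstack(a))
print('tcp proj',[proj(f,o['position']) for f in('top1','scene1','wrist1')],'knob',proj('wrist1',[.558,-.076,.14]))
```

```text
2.3833 [ 0.55692867 -0.07085172  0.18207407] [ 0.19387517 -0.60517881  0.72477539]
tcp proj [(np.float64(358.2291640616678), np.float64(181.23201343532335)), (np.float64(285.7113538738316), np.float64(165.7627474096711)), (np.float64(321.0487047437507), np.float64(272.8755732317806))] knob (np.float64(314.02998401467187), np.float64(244.59942016459726))
```

View pics/c1.png

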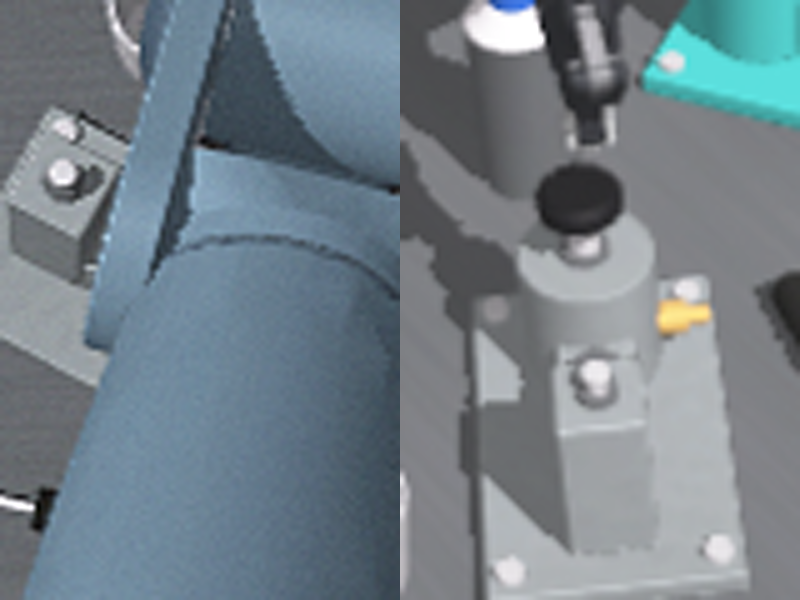

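View pics/wrist1.png

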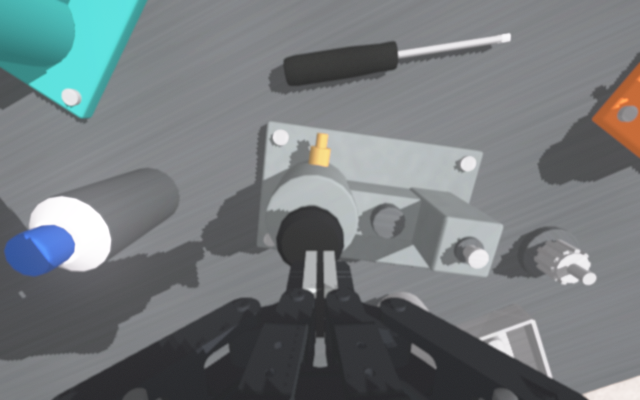

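In the wrist view the knob is at about (311,238) and the pin is to the right at (477,258). The fingers come down over the knob, so I'll refine the offset from this view.

Run:
```python
from h import *
o=robot.get_obs()
from scipy.spatial.transform import Rotation as R
M=R.from_quat(o['tcp_rot']).as_matrix()
p=onz('wrist1',311,237.5,.14); print(p, 'px per 22mm edge check', [proj('wrist1',p+np.array([a,b,0])) for a,b in((.022,0),(-.022,0),(0,.022),(0,-.022))])
print('pin',onz('wrist1',478,257,.124))
for k in (p,np.array([.558,-.076,.14])): print(((k-o['position'])@M*1000).round(1))
```

```text
[ 0.55288779 -0.07570556  0.14      ] px per 22mm edge check [(np.float64(325.5521738252811), np.float64(266.6204062644113)), (np.float64(295.564229356631), np.float64(206.61142503271338)), (np.float64(343.5617933413928), np.float64(223.62918403643943)), (np.float64(279.3077652614896), np.float64(251.0003975648052))]
pin [0.61941007 0.01955276 0.124     ]
[ 1.7 -6.1 42.1]
[-3.1 -4.2 42.1]
```

Call:
{"name": "send_rows", "arguments": {
  "moves": [
    {"travel": [-1,-5,10],"spin": 0},
    {"travel": [0,0,12],"spin": 0},
    {"travel": [0,0,12],"spin": 0},
    {"travel": [0,0,0],"spin": 0},
    {"travel": [0,0,0],"spin": 0}
  ]
}}

```text
t: 2.8
position: [0.5547, -0.076, 0.1459]
tcp_rot: [0.213, 0.977, 0.0, -0.001]
wrist_force: [-0.8, 0.5, -0.8]
finger_gap: 0.0
```

Call:
{"name": "send_rows", "arguments": {
  "moves": [
    {"travel": [0,0,4],"spin": 0},
    {"travel": [0,0,4],"spin": 0},
    {"travel": [0,0,4],"spin": 0},
    {"travel": [0,0,0],"spin": 0},
    {"travel": [0,0,0],"spin": 0}
  ]
}}

```text
t: 3.22
position: [0.5562, -0.0765, 0.1366]
tcp_rot: [0.213, 0.977, -0.0, 0.001]
wrist_force: [-1.7, 1.2, 6.7]
finger_gap: 0.0002
```

Contact came at about 0.14 m with around 7 N, as expected. Now I'll complete the stroke.

Call:
{"name": "send_rows", "arguments": {
  "moves": [
    {"travel": [0,0,5],"spin": 0},
    {"travel": [0,0,5],"spin": 0},
    {"travel": [0,0,5],"spin": 0},
    {"travel": [0,0,3],"spin": 0},
    {"travel": [0,0,0],"spin": 0}
  ]
}}

```text
t: 3.63
position: [0.5564, -0.0765, 0.1192]
tcp_rot: [0.213, 0.977, -0.0, 0.001]
wrist_force: [-5.0, 2.1, 13.5]
finger_gap: -0.0001
```

Call:
{"name": "send_rows", "arguments": {
  "moves": [
    {"travel": [0,0,0],"spin": 0},
    {"travel": [0,0,0],"spin": 0}
  ]
}}

```text
t: 3.8
position: [0.5564, -0.0765, 0.1196]
tcp_rot: [0.213, 0.977, -0.0, 0.001]
wrist_force: [-5.1, 1.5, 12.5]
finger_gap: -0.0002
```

Call:
{"name": "send_rows", "arguments": {
  "moves": [
    {"travel": [0,0,2],"spin": 0},
    {"travel": [0,0,2],"spin": 0},
    {"travel": [0,0,0],"spin": 0}
  ]
}}

```text
t: 4.05
position: [0.5565, -0.0765, 0.1179]
tcp_rot: [0.212, 0.977, -0.0, 0.0]
wrist_force: [-13.7, 3.6, 26.5]
finger_gap: -0.0004
```

```bash
cat > look.py <<'E'
from h import *
import sys
n=sys.argv[1]
a=[]
for c,(x,y) in (('top',(320,165)),('scene',(290,200))):
    f=c+n; snap(c,f); a.append(cv2.resize(load(f)[0][y-60:y+60,x-40:x+40],(400,600),interpolation=cv2.INTER_CUBIC))
cv2.imwrite('pics/c%s.png'%n,np.hstack(a))
# pin tip projected on pin axis for both views at some extensions
for j in (0,.011,.022,.033,.044,.055): print(j,[tuple(np.round(proj(f+n,[.620,.018,.122+j]),1)) for f in('top','scene')])
o=robot.get_obs(); print(o['t'],o['position'],o['wrist_force'])
E
python3 look.py 2
```

```text
0 [(np.float64(317.3), np.float64(165.3)), (np.float64(288.1), np.float64(215.7))]
0.011 [(np.float64(317.4), np.float64(163.9)), (np.float64(287.8), np.float64(212.6))]
0.022 [(np.float64(317.4), np.float64(162.4)), (np.float64(287.4), np.float64(209.4))]
0.033 [(np.float64(317.4), np.float64(161.0)), (np.float64(287.1), np.float64(206.2))]
0.044 [(np.float64(317.4), np.float64(159.4)), (np.float64(286.7), np.float64(202.9))]
0.055 [(np.float64(317.4), np.float64(157.9)), (np.float64(286.4), np.float64(199.6))]
4.15 [ 0.55653954 -0.07651373  0.11792289] [-12.07989273   3.52147549  26.43985296]
```

View pics/c2.png

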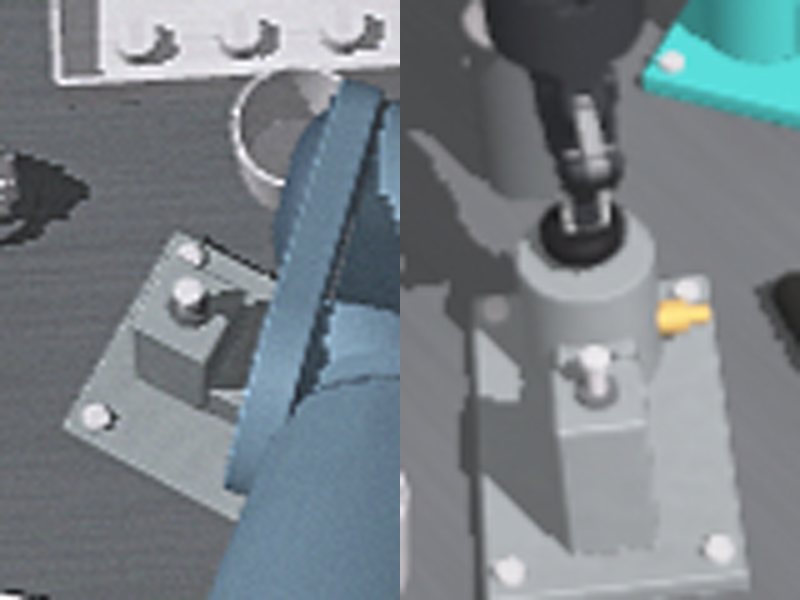

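The plunger is at its hard stop (z=0.1179), and the pin head in the scene view rose from crop row ~375 to ~355, about one step. The sideways force at the stop was 14 N, so I'll bottom 2 mm less deep from here on.

Call:
{"name": "send_rows", "arguments": {
  "moves": [
    {"travel": [0,0,-10],"spin": 0},
    {"travel": [0,0,-11],"spin": 0},
    {"travel": [0,0,-11],"spin": 0},
    {"travel": [0,0,0],"spin": 0},
    {"travel": [0,0,0],"spin": 0}
  ]
}}

```text
t: 4.57
position: [0.5558, -0.0764, 0.1456]
tcp_rot: [0.213, 0.977, -0.0, 0.001]
wrist_force: [-0.4, 0.6, -0.6]
finger_gap: 0.0003
```

Call:
{"name": "send_rows", "arguments": {
  "moves": [
    {"travel": [0,0,8],"spin": 0},
    {"travel": [0,0,8],"spin": 0},
    {"travel": [0,0,8],"spin": 0},
    {"travel": [0,0,6],"spin": 0},
    {"travel": [0,0,0],"spin": 0}
  ]
}}

```text
t: 4.98
position: [0.5565, -0.0766, 0.1179]
tcp_rot: [0.213, 0.977, -0.0, 0.0]
wrist_force: [-9.7, 3.1, 23.8]
finger_gap: -0.0003
```

Call:
{"name": "send_rows", "arguments": {
  "moves": [
    {"travel": [0,0,0],"spin": 0}
  ]
}}

```text
t: 5.07
position: [0.5565, -0.0766, 0.1179]
tcp_rot: [0.213, 0.977, -0.0, 0.0]
wrist_force: [-8.2, 2.3, 23.8]
finger_gap: -0.0005
```

Full stroke at moderate force. Continuing with strokes 3 and 4.

Call:
{"name": "send_rows", "arguments": {
  "moves": [
    {"travel": [0,0,-10],"spin": 0},
    {"travel": [0,0,-10],"spin": 0},
    {"travel": [0,0,-10],"spin": 0},
    {"travel": [0,0,0],"spin": 0},
    {"travel": [0,0,0],"spin": 0}
  ]
}}

```text
t: 5.48
position: [0.5549, -0.0761, 0.144]
tcp_rot: [0.213, 0.977, 0.0, -0.001]
wrist_force: [-0.1, 0.6, -0.6]
finger_gap: 0.0006
```

Call:
{"name": "send_rows", "arguments": {
  "moves": [
    {"travel": [0,0,8],"spin": 0},
    {"travel": [0,0,8],"spin": 0},
    {"travel": [0,0,8],"spin": 0},
    {"travel": [0,0,6],"spin": 0},
    {"travel": [0,0,0],"spin": 0}
  ]
}}

```text
t: 5.9
position: [0.5559, -0.0764, 0.1179]
tcp_rot: [0.213, 0.977, -0.0, -0.001]
wrist_force: [-11.9, 3.6, 28.0]
finger_gap: -0.0
```

```bash
python3 look.py 3
```

```text
0 [(np.float64(317.3), np.float64(165.3)), (np.float64(288.1), np.float64(215.7))]
0.011 [(np.float64(317.4), np.float64(163.9)), (np.float64(287.8), np.float64(212.6))]
0.022 [(np.float64(317.4), np.float64(162.4)), (np.float64(287.4), np.float64(209.4))]
0.033 [(np.float64(317.4), np.float64(161.0)), (np.float64(287.1), np.float64(206.2))]
0.044 [(np.float64(317.4), np.float64(159.4)), (np.float64(286.7), np.float64(202.9))]
0.055 [(np.float64(317.4), np.float64(157.9)), (np.float64(286.4), np.float64(199.6))]
6.0 [ 0.55585104 -0.0763548   0.11789291] [-9.88240996  3.00850126 25.70729942]
```

View pics/c3.png

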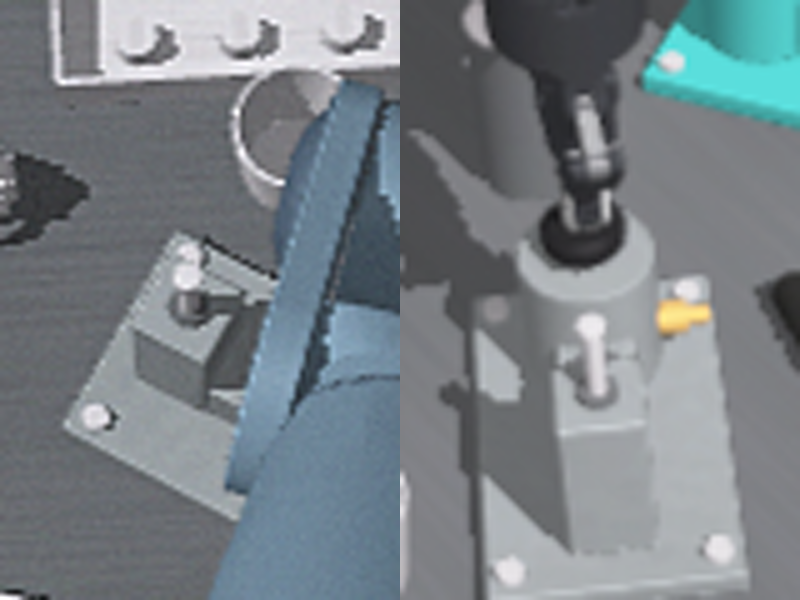

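After three strokes the pin head is at scene row ~204, about 38–40 mm out. The pump hasn't moved, so I'll do three more strokes.

Call:
{"name": "send_rows", "arguments": {
  "moves": [
    {"travel": [0,0,-10],"spin": 0},
    {"travel": [0,0,-10],"spin": 0},
    {"travel": [0,0,-10],"spin": 0},
    {"travel": [0,0,0],"spin": 0},
    {"travel": [0,0,0],"spin": 0}
  ]
}}

```text
t: 6.42
position: [0.5549, -0.0761, 0.1439]
tcp_rot: [0.213, 0.977, 0.0, -0.001]
wrist_force: [-0.5, -0.5, -0.2]
finger_gap: -0.0001
```

Call:
{"name": "send_rows", "arguments": {
  "moves": [
    {"travel": [0,0,8],"spin": 0},
    {"travel": [0,0,8],"spin": 0},
    {"travel": [0,0,8],"spin": 0},
    {"travel": [0,0,6],"spin": 0},
    {"travel": [0,0,0],"spin": 0}
  ]
}}

```text
t: 6.83
position: [0.5558, -0.0764, 0.1179]
tcp_rot: [0.213, 0.977, -0.0, -0.001]
wrist_force: [-10.9, 3.5, 27.7]
finger_gap: 0.0
```

Call:
{"name": "send_rows", "arguments": {
  "moves": [
    {"travel": [0,0,-10],"spin": 0},
    {"travel": [0,0,-10],"spin": 0},
    {"travel": [0,0,-10],"spin": 0},
    {"travel": [0,0,0],"spin": 0},
    {"travel": [0,0,0],"spin": 0}
  ]
}}

```text
t: 7.25
position: [0.5549, -0.0761, 0.1438]
tcp_rot: [0.213, 0.977, 0.0, -0.001]
wrist_force: [-0.3, 0.5, -0.7]
finger_gap: -0.0001
```

Call:
{"name": "send_rows", "arguments": {
  "moves": [
    {"travel": [0,0,8],"spin": 0},
    {"travel": [0,0,8],"spin": 0},
    {"travel": [0,0,8],"spin": 0},
    {"travel": [0,0,6],"spin": 0},
    {"travel": [0,0,0],"spin": 0}
  ]
}}

```text
t: 7.67
position: [0.5559, -0.0764, 0.1179]
tcp_rot: [0.213, 0.977, -0.0, -0.001]
wrist_force: [-11.8, 1.4, 27.9]
finger_gap: -0.0004
```

```bash
python3 look.py 4
```

```text
0 [(np.float64(317.3), np.float64(165.3)), (np.float64(288.1), np.float64(215.7))]
0.011 [(np.float64(317.4), np.float64(163.9)), (np.float64(287.8), np.float64(212.6))]
0.022 [(np.float64(317.4), np.float64(162.4)), (np.float64(287.4), np.float64(209.4))]
0.033 [(np.float64(317.4), np.float64(161.0)), (np.float64(287.1), np.float64(206.2))]
0.044 [(np.float64(317.4), np.float64(159.4)), (np.float64(286.7), np.float64(202.9))]
0.055 [(np.float64(317.4), np.float64(157.9)), (np.float64(286.4), np.float64(199.6))]
7.7667 [ 0.55582397 -0.07633153  0.11788347] [-11.371309     2.88084416  25.459167  ]
```

View pics/c4.png

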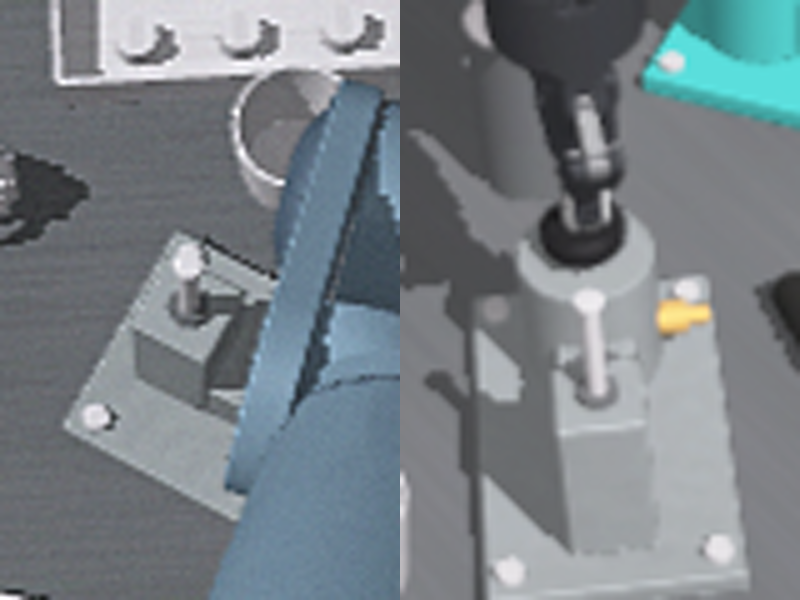

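The pin head is now at scene row ~199.4 and top row ~157.5, where fully out predicts 199.6 and 157.9. I'll do two more strokes to confirm it rises no further.

Call:
{"name": "send_rows", "arguments": {
  "moves": [
    {"travel": [0,0,-10],"spin": 0},
    {"travel": [0,0,-10],"spin": 0},
    {"travel": [0,0,-10],"spin": 0},
    {"travel": [0,0,0],"spin": 0},
    {"travel": [0,0,0],"spin": 0}
  ]
}}

```text
t: 8.18
position: [0.5549, -0.0761, 0.1438]
tcp_rot: [0.213, 0.977, 0.0, -0.001]
wrist_force: [-0.3, 0.2, -0.4]
finger_gap: 0.0003
```

Call:
{"name": "send_rows", "arguments": {
  "moves": [
    {"travel": [0,0,8],"spin": 0},
    {"travel": [0,0,8],"spin": 0},
    {"travel": [0,0,8],"spin": 0},
    {"travel": [0,0,6],"spin": 0},
    {"travel": [0,0,0],"spin": 0}
  ]
}}

```text
t: 8.6
position: [0.5559, -0.0764, 0.1179]
tcp_rot: [0.213, 0.977, -0.0, -0.001]
wrist_force: [-12.8, 3.2, 28.0]
finger_gap: -0.0
```

Call:
{"name": "send_rows", "arguments": {
  "moves": [
    {"travel": [0,0,-10],"spin": 0},
    {"travel": [0,0,-10],"spin": 0},
    {"travel": [0,0,-10],"spin": 0},
    {"travel": [0,0,0],"spin": 0},
    {"travel": [0,0,0],"spin": 0}
  ]
}}

```text
t: 9.02
position: [0.5549, -0.0761, 0.1438]
tcp_rot: [0.213, 0.977, 0.0, -0.001]
wrist_force: [-1.3, 0.4, -1.1]
finger_gap: 0.0001
```

Call:
{"name": "send_rows", "arguments": {
  "moves": [
    {"travel": [0,0,8],"spin": 0},
    {"travel": [0,0,8],"spin": 0},
    {"travel": [0,0,8],"spin": 0},
    {"travel": [0,0,6],"spin": 0},
    {"travel": [0,0,0],"spin": 0}
  ]
}}

```text
t: 9.43
position: [0.5559, -0.0764, 0.1179]
tcp_rot: [0.213, 0.977, -0.0, -0.001]
wrist_force: [-12.6, 2.9, 28.3]
finger_gap: 0.0001
```

Call:
{"name": "send_rows", "arguments": {
  "moves": [
    {"travel": [0,0,-10],"spin": 0},
    {"travel": [0,0,-20],"spin": 0},
    {"travel": [0,0,-30],"spin": 0},
    {"travel": [0,0,-30],"spin": 0},
    {"travel": [0,0,-30],"spin": 0}
  ]
}}

```text
t: 9.85
position: [0.5544, -0.0759, 0.2338]
tcp_rot: [0.213, 0.977, 0.0, -0.002]
wrist_force: [0.8, -0.7, -0.9]
finger_gap: 0.0003
```

Now I'll back off toward the start (tool +x/+y, high up) so all cameras can see the pump.

Call:
{"name": "send_rows", "arguments": {
  "moves": [
    {"travel": [30,-5,0],"spin": 0},
    {"travel": [35,-5,0],"spin": 0},
    {"travel": [35,-5,0],"spin": 0},
    {"travel": [35,10,-20],"spin": 0},
    {"travel": [20,10,0],"spin": 0}
  ]
}}

```text
t: 10.27
position: [0.4148, -0.0066, 0.2552]
tcp_rot: [0.213, 0.977, 0.0, -0.0]
wrist_force: [1.2, 0.2, 1.4]
finger_gap: -0.0
```

Call:
{"name": "send_rows", "arguments": {
  "moves": [
    {"travel": [20,35,0],"spin": 0},
    {"travel": [20,35,0],"spin": 0},
    {"travel": [20,35,0],"spin": 0},
    {"travel": [20,35,0],"spin": 0},
    {"travel": [0,0,0],"spin": 0}
  ]
}}

```text
t: 10.68
position: [0.3998, 0.1587, 0.2531]
tcp_rot: [0.209, 0.978, 0.001, -0.002]
wrist_force: [-0.6, -0.4, -0.8]
finger_gap: -0.0
```

Call:
{"name": "send_rows", "arguments": {
  "moves": [
    {"travel": [0,35,0],"spin": 0},
    {"travel": [0,35,0],"spin": 0},
    {"travel": [0,35,0],"spin": 0},
    {"travel": [0,0,0],"spin": 0},
    {"travel": [0,0,0],"spin": 0}
  ]
}}

```text
t: 11.1
position: [0.4452, 0.2493, 0.2526]
tcp_rot: [0.212, 0.977, -0.001, -0.002]
wrist_force: [-0.3, -0.2, 0.0]
finger_gap: 0.0002
```

```bash
python3 look.py 5
python3 - <<'E'
from h import *
for c in ('top','scene'):
    a=load(c+'0')[0]; b=load(c+'5')[0]
    cv2.imwrite('pics/d%s.png'%c,np.hstack([a[100:280,240:460],b[100:280,240:460]]))
a,b=[cv2.imread('pics/d%s.png'%c) for c in('top','scene')]
cv2.imwrite('pics/d5.png',cv2.resize(np.vstack([a,b]),(733,600)))
E
```

```text
0 [(np.float64(317.3), np.float64(165.3)), (np.float64(288.1), np.float64(215.7))]
0.011 [(np.float64(317.4), np.float64(163.9)), (np.float64(287.8), np.float64(212.6))]
0.022 [(np.float64(317.4), np.float64(162.4)), (np.float64(287.4), np.float64(209.4))]
0.033 [(np.float64(317.4), np.float64(161.0)), (np.float64(287.1), np.float64(206.2))]
0.044 [(np.float64(317.4), np.float64(159.4)), (np.float64(286.7), np.float64(202.9))]
0.055 [(np.float64(317.4), np.float64(157.9)), (np.float64(286.4), np.float64(199.6))]
11.2 [0.44512426 0.24806912 0.2535683 ] [-1.22663913 -0.72105452  0.80609737]
```

View pics/d5.png

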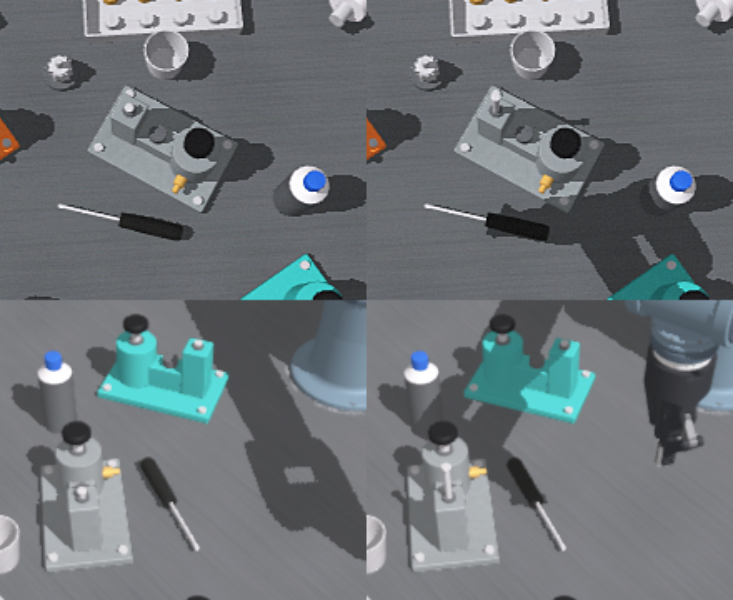

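View pics/c5.png

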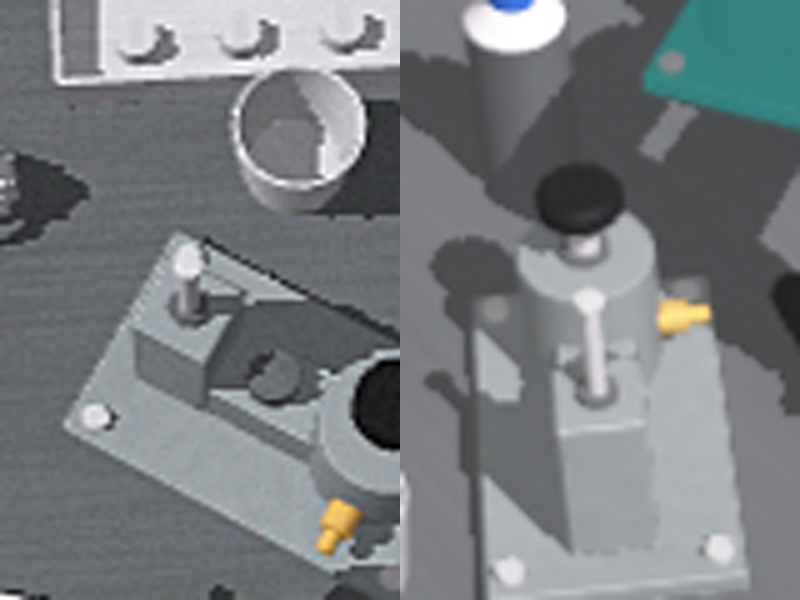

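The final pictures show the pin standing at scene row ~199.5, unchanged by the two extra strokes. The knob is back up at its starting pixel, and the pump and bystanders are where they were. The hand is clear, so I'm handing in.

```bash
python3 -c "
from rig import robot
print(robot.close_job())"
```

```text
the job is handed in; nothing more can be done
None
```

I primed the grey pump with seven full strokes of the shut fingertips. Each one bottomed at z = 0.118 m with under 30 N of upward force at the wrist, and the hand rose clear of the knob between strokes. I then took the hand away and handed in at about 11 s. The tool gave no verdict.

- **Pin:** the last pictures show it fully out. Its head is at about row 199.5 in the scene view (fully out predicts 199.6) and about 157.5 in the top view (predicts 157.9). It had reached that height after stroke five, and the last two strokes did not raise it further.
- **Plunger:** it is back up at its starting pixel.
- **Pump and bystanders:** the pump, spray can, tin, drive gear and screwdriver show no visible shift from the first pictures.
- **Hand:** it is clear of everything, and the wrist force is about zero.
- **Disagreement between measurements:** the knob position from the wrist camera was about 5 mm off the one from the top camera. I aimed between the two, well within the 22 mm radius of the knob.

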